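# Tighten the pump clamp bolt with the click wrench

### The job

Of the two pump modules on the lab bench, one has a click-handle wrench (thick round ribbed grip, hinged knuckle near the head) sitting on its clamp bolt. Turn that wrench clockwise, seen from above, until the bolt is tight and the knuckle then gives way, bending the handle by about 20 degrees; stop there, do not fold the handle to the end of its travel, and let go. Leave the plain flat spanner on the other module, the reagent bottle, the tube rack and the tip box alone.

Things in the scene. Friction and masses are not known exactly. Their poses are not given: they have to be found in the camera images.
- bolt_axis (a point): Point on the vertical axis of the bolt to tighten, 64 mm above the bench, level with the wrench's centre line. The bolt tops a 34 mm wide post on a fixed pump module: foot plate 150 x 90 x 12 mm, reaching 30 mm to the near and 120 mm to the far side of the bolt, with a white pump body 70 x 80 mm, 68 mm tall, on the far side. +x points from bolt to pump body. It may stand left or right.
- wrench_grip (a point): Middle of the click wrench's black ribbed grip: a level round bar, 28 mm in diameter, 110 mm long, axis 64 mm above the bench, nothing beneath it. +x points along the handle to the bolt. While straight, this point is 165 mm from the bolt axis, the handle's end 226 mm. The handle points roughly to the robot; push it sideways with the fingers or grip it; it stays where it is left.
- wrench_knuckle (a point): Pivot of the click wrench's knuckle, a 25 mm round hinge, 40 mm from the bolt axis and 125 mm from the middle of the grip, 64 mm above the bench. A 12 mm bar joins it to the grip; the head on the bolt is 36 mm round and stays on it.
- bolt_turn (a joint): Angle of the bolt with the wrench head, rad, growing clockwise seen from above. It starts between 0 and 0.3 and the bolt is tight, against a hard stop, at 0.75. Until then it turns with steady friction: about 2 N sideways at the grip.
- click_bend (a joint): Bend of the handle at the knuckle, rad: 0 is straight, growing clockwise seen from above, hard end at 0.8. It stays straight while the bolt still turns, gives way only once the bolt is tight, at about 8 N sideways at the middle of the grip, and then stays bent. 0.2 to 0.5 is right.
- spanner_end (a point): Free end of the plain flat steel spanner (16 mm wide, 7 mm thick bar with a 28 mm round end) sitting on the bolt of the other, otherwise like, pump module; 64 mm above the bench and 180 mm from its bolt. Leave alone; it turns if knocked.
- reagent_bottle: White bottle, 52 mm in diameter, 110 mm tall, standing loose beyond the modules; origin at the centre of its underside. Leave alone.
- tube_rack: Grey rack of capped blood tubes, 75 x 136 mm, 99 mm tall, loose, far right; origin at the centre of its underside. Leave alone.
- tip_box: Box with a clear top, 85 x 120 mm, 80 mm tall, loose, far left; origin at the centre of its underside. Leave alone.

How it is judged:
By the outcome, as a careful person would: the job done as asked, in the order asked, and still so for the second after the job is handed in, with the robot touching nothing.
It also fails if it takes over 38 s, if anything falls off the work surface, if the arm or the gripper's body presses on something with over 40 N, if the wrist force passes 120 N, or if a joint passes its speed limit or range.

### The arm

A 6-joint arm with a two-finger parallel gripper is mounted at the origin on the work surface. World frame = base frame: x ahead of the robot, y to its left, z up, the work surface at z = 0. Lengths are in m, angles in rad, forces in N, time in s.
With the tool pointing down it reaches from about 0.25 to 0.775 m from the base axis. Payload 4 kg.
Tool frame: the origin (TCP) lies midway between the tips of the shut fingers; the grasp point (between the pads) lies 19 mm behind it (robot.pinch_z is the distance from the TCP to the grasp point, in m); x points along the fingers, y is the direction in which the jaws open and shut, and the axes are right-handed (so a half turn about x gives the same grasp; the last joint's range is limited). The gripper opens to 94 mm and grips with 3 to 60 N. Pads are 16 mm wide; open, the fingers measure 119 mm over their backs; the gripper's body (75 mm by 177 mm) begins 78 mm behind the grasp point.
Start: joints at [-1.222, 0.087, 1.371, -0, 1.684, -0.103], TCP at [0.24, -0.495, 0.206] pointing down, gripper open.
Joint ranges: [-3.1, 3.1], [-0.76, 2.03], [0.27, 2.55], [-1.08, 4.22], [0.17, 2.65], [-2.57, 2.57]. Speed limits (rad/s): [2.79, 2.79, 3.14, 3.14, 3.14, 3.14].

### API

Orientations are given as [roll, pitch, yaw] about the fixed x, y, z axes, in that order (R = Rz(yaw) Ry(pitch) Rx(roll)).
In Python, from bench import robot, imaging gives the robot as it stands. The module is installed in compiled form; this text tells all that it offers.
- The arm moves only by the tool drive_tool, never from a script. Its argument "commands" is a list that holds one entry, the list of rows, each a list of 4 numbers: the shift along the tool's x, y, z as a fraction of full scale, then the turn about the tool's x as a fraction of full scale. A call has 1 to 20 rows; each row shifts and turns the commanded pose from where the row before left it, along the tool's axes as they then stand; what a row does not reach is not made up. Full scale, the value 1, is 0.25 m for a shift and 360 degrees for a turn. A row lasts 1/10 s, in which the tool goes at most 50 mm and 8.59 degrees, less where a joint would pass 70% of its speed; a pose out of reach is approached as far as the arm can. A call with a number of a shift or a turn outside -1 to 1 is refused whole. A call with a gripper value outside its range is refused whole. "grip" is the opening, from 0 (shut) to 1 (fully open), set as the call begins (left out, the last holds). The fingers move at their own pace and stop on an object; the grip force is fixed at half the most. Time passes only in rows, so rows that do not move let the fingers close. It gives the time, the measured TCP pose, the force and the opening at its end, in the units of the state.
- robot.get_obs(): the state, without advancing time (a new reading comes with each control period).
- imaging.snapshot(name): name is "scene" or "top" or "wrist"; returns a dict with "pixels" (420x560x3 uint8, red, green, blue), "z_map" (420x560 float32, m along the optical axis (not along the pixel's ray), 0 where there is no reading), "mtx" (3x3 intrinsics, pixels), "extrinsics" (4x4, takes a point from world to camera coordinates). Camera axes: x right, y up, looking along -z (the intrinsics and any distortion apply to the point x, -y, -z); pixel columns grow to the right and rows downward; lengths in m; the calibration is good to about 2 mm. A picture is of the moment at which its call begins.
- robot.close_job(): hands the job in, once; it reports no verdict.
The state is a dict: "time": time; "joint_positions": joint angles; "qvel": joint speeds; "joint_torque": joint torques, N m; "tool_pos": TCP position; "ee_rot": TCP orientation; "wrist_force": force on the tool from outside, world axes, zero at the start; "wrist_torque": the same for the moment, N m; "width": finger opening in m.
Only numpy, scipy, OpenCV 4.12 (cv2) and the standard library are available. Lean on these libraries where they do the work, as an engineer would, in place of code of your own. Each camera call takes 0.05 s, during which the arm holds its last target.

## Working session

There is one attempt and no reset: what is moved stays moved. The work goes in short steps, Python scripts to look and compute and a tool call to move; the robot and the scene stay as the last step left them, time stands still between calls to the robot, and variables do not carry over. Pictures are saved under pics/ and viewed, and the job is handed in when it is done.

Besides the shell and the picture viewer there is one more tool, called after "Call:" as a command line: name --argument value ..., lists and objects as JSON in quotes. drive_tool: Moves the arm, as the interface text tells. Shift numbers are shares of 0.25 m and turn numbers shares of 360 degrees, none past 1 either way. Its arguments: {"type":"object","properties":{"commands":{"type":"array","items":{"type":"array","items":{"type":"array","items":{"type":"number","minimum":-1,"maximum":1}}}},"grip":{"type":"number"}},"required":["commands"]}

```bash
mkdir -p pics
python3 - <<'E'
from bench import robot, imaging
import cv2,numpy as np
o=robot.get_obs()
for k,v in o.items(): print(k,np.round(v,3))
for n in ["scene","top"]:
    s=imaging.snapshot(n); cv2.imwrite(f"pics/{n}0.png",s["pixels"][:,:,::-1]); np.savez(f"{n}0.npz",**s)
    print(s["mtx"],s["extrinsics"])
E
```

```text
time 0.0
joint_positions [-1.222  0.088  1.372 -0.     1.684 -0.103]
qvel [-0.     0.002  0.    -0.001 -0.     0.001]
joint_torque [ 1.0000e-03 -3.4018e+01 -3.0243e+01  7.2000e-02  3.3000e-02 -0.0000e+00]
tool_pos [ 0.24  -0.494  0.204]
ee_rot [-1.658  1.569  1.936]
wrist_force [0.062 0.616 0.6  ]
wrist_torque [ 0.041 -0.     0.06 ]
width 0.094
[[456.08133567   0.         279.35151013]
 [  0.         456.08133567 203.8300014 ]
 [  0.           0.           1.        ]] [[ 0.73824666  0.67452885 -0.00164351 -0.45134184]
 [-0.35012396  0.38527793  0.85379982  0.15941239]
 [ 0.57654582 -0.62973944  0.52059885 -1.52760073]
 [ 0.          0.          0.          1.        ]]
[[382.76932245   0.         280.36883846]
 [  0.         382.76932245 201.29354807]
 [  0.           0.           1.        ]] [[ 0.10292549 -0.99467514 -0.00526477 -0.04543631]
 [ 0.97347682  0.09964189  0.20594751 -0.60472434]
 [-0.20432628 -0.02632238  0.97854888 -0.82882626]
 [ 0.          0.          0.          1.        ]]
```

View pics/scene0.png

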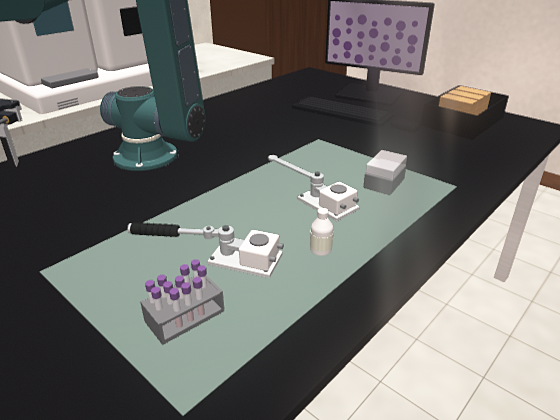

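View pics/top0.png

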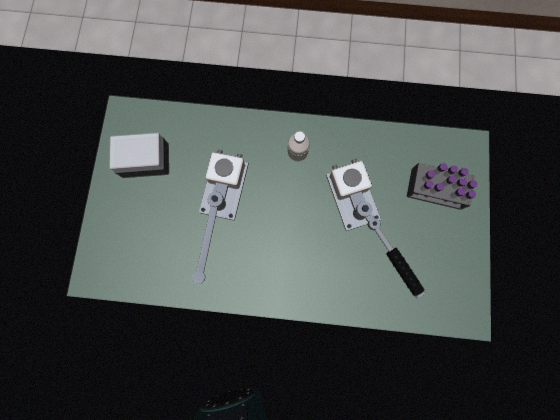

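The click wrench is on the right-hand module. In the top view its bolt is at about (365,209), the knuckle at (374,223) and the black grip at about (405,272). The spanner is on the left module. Clockwise moves the handle end towards +y.

```bash
cat > h.py <<'E'
import numpy as np,cv2
def ray(s,u,v,z):
    K=s["mtx"];E=s["extrinsics"];R=E[:3,:3];t=E[:3,3]
    d=np.linalg.inv(K)@np.array([u,v,1.]);d=R.T@np.array([d[0],-d[1],-d[2]]);c=-R.T@t
    return c+d*(z-c[2])/d[2]
def zpts(s):
    K=s["mtx"];E=s["extrinsics"];R=E[:3,:3];t=E[:3,3];Z=s["z_map"]
    v,u=np.mgrid[:Z.shape[0],:Z.shape[1]]
    p=np.stack([(u-K[0,2])/K[0,0]*Z,-(v-K[1,2])/K[1,1]*Z,-Z],-1)
    return (p-t)@R
E
python3 - <<'E'
from h import *
s=np.load("top0.npz")
for n,u,v,z in [("bolt",365,209,.08),("knuck",374.5,223.5,.07),("grip",405,272,.07),("end",420.5,295,.064),("spend",199,278,.064),("spbolt",214,199,.08)]: print(n,ray(s,u,v,z).round(3))
P=zpts(s);px=s["pixels"].astype(int)
hsv=cv2.cvtColor(s["pixels"],cv2.COLOR_RGB2HSV)
m=(P[...,2]>.05)&(P[...,2]<.085)&(px.max(-1)<70)&(s["z_map"]>0)
m[:, :370]=0; m[:,440:]=0; m[:235]=0;m[320:]=0
m=m.astype(np.uint8)
n,l,st,ce=cv2.connectedComponentsWithStats(m)
for i in range(1,n):
    if st[i,4]>30:
        q=P[l==i]; print(st[i],ce[i],ray(s,*ce[i],.070),q.mean(0).round(3)); print(cv2.minAreaRect(q[:,:2].astype(np.float32)))
big=cv2.resize(s["pixels"][190:310,330:450,::-1],None,fx=5,fy=5,interpolation=cv2.INTER_CUBIC);cv2.imwrite("pics/crop.png",big)
# all of wrench height
w=(abs(P[...,2]-.068)<.02)&(s["z_map"]>0); w[:,:340]=0;w[:,440:]=0;w[:195]=0;w[310:]=0
print(w.sum())
E
```

```text
bolt [ 0.604 -0.177  0.08 ]
knuck [ 0.575 -0.202  0.07 ]
grip [ 0.473 -0.275  0.07 ]
end [ 0.427 -0.313  0.064]
spend [0.413 0.18  0.064]
spbolt [0.592 0.168 0.08 ]
[387 248  37  48 643] [405.03421462 271.6718507 ] [ 0.47403731 -0.27529981  0.07      ] [ 0.474 -0.274  0.074]
((0.47556599974632263, -0.27544134855270386), (0.10937727242708206, 0.028839241713285446), 38.41520309448242)
1243
```

View pics/crop.png

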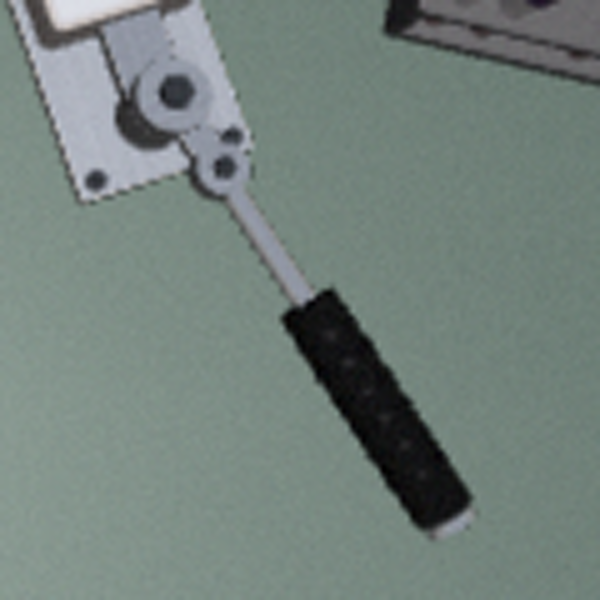

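```bash
cat >> h.py <<'E'
from scipy.spatial.transform import Rotation as Ro
def st():
    from bench import robot
    o=robot.get_obs();R=Ro.from_euler("xyz",o["ee_rot"]).as_matrix();return o,np.array(o["tool_pos"]),R
B=np.array([.604,-.174])
def target(phi,r=.165,off=.027,piv=B):
    u=np.array([np.cos(phi),np.sin(phi)]);n=np.array([-u[1],u[0]])  # ccw side
    return piv+r*u+off*n
def delta(p,a,R): return (R.T@(np.array(a)-p)/.25).round(4)
E
python3 - <<'E'
from h import *
o,p,R=st();print(R.round(3))
a=np.r_[target(np.radians(218.4),off=.052),.204];b=a.copy();b[2]=.045
print(a,delta(p,a,R),delta(a,b,R))
prev=b
for d in range(218,150,-8):
    q=np.r_[target(np.radians(d)),.045];print(d,q.round(3),delta(prev,q,R));prev=q
E
```

```text
[[-0.001  0.437 -0.9  ]
 [ 0.002 -0.9   -0.437]
 [-1.    -0.002 -0.   ]]
[ 0.50699026 -0.31724144  0.204     ] [ 0.0023 -0.171  -1.2702] [6.36e-01 1.20e-03 1.00e-04]
218 [ 0.491 -0.297  0.045] [ 0.0002 -0.102   0.0234]
210 [ 0.475 -0.28   0.045] [ 0.0002 -0.089   0.0279]
202 [ 0.461 -0.261  0.045] [ 0.0002 -0.092   0.0152]
194 [ 0.45  -0.24   0.045] [ 0.0002 -0.0933  0.0023]
186 [ 0.443 -0.218  0.045] [ 0.0002 -0.0927 -0.0107]
178 [ 0.438 -0.195  0.045] [ 0.0002 -0.0903 -0.0235]
170 [ 0.437 -0.172  0.045] [ 0.0002 -0.0861 -0.0358]
162 [ 0.439 -0.149  0.045] [ 0.0002 -0.0803 -0.0475]
154 [ 0.444 -0.126  0.045] [ 0.0002 -0.0729 -0.0582]
```

Call:
drive_tool --commands '[[[0, -0.017, -0.127, 0], [0, -0.017, -0.127, 0], [0, -0.017, -0.127, 0], [0, -0.017, -0.127, 0], [0, -0.017, -0.127, 0], [0, -0.017, -0.127, 0], [0, -0.017, -0.127, 0], [0, -0.017, -0.127, 0], [0, -0.017, -0.127, 0], [0, -0.017, -0.127, 0], [0, 0, 0, 0], [0, 0, 0, 0], [0, 0, 0, 0]]]' --grip 0

```text
time: 1.4
tool_pos: [0.5064, -0.3184, 0.2051]
ee_rot: [-0.456, 1.57, 3.137]
wrist_force: [0.3, -0.2, -0.2]
width: 0.0003
```

Call:
drive_tool --commands '[[[0.08, 0, 0, 0], [0.08, 0, 0, 0], [0.08, 0, 0, 0], [0.08, 0, 0, 0], [0.08, 0, 0, 0], [0.08, 0, 0, 0], [0.08, 0, 0, 0], [0.07, 0, 0, 0], [0, 0, 0, 0], [0, 0, 0, 0], [0, 0, 0, 0]]]'

```text
time: 2.5
tool_pos: [0.5076, -0.319, 0.0496]
ee_rot: [1.978, 1.568, -0.713]
wrist_force: [0.6, -0.7, -0.6]
width: 0.0005
```

Run:
```python
from h import *
from bench import imaging
o,p,R=st();print(o["time"],p,o["wrist_force"],o["width"]);prev=p
for d in (218,210,202): 
    q=np.r_[target(np.radians(d)),.045];print(d,q.round(3),delta(prev,q,R));prev=q
s=imaging.snapshot("scene");cv2.imwrite("pics/s1.png",s["pixels"][:,:,::-1])
s=imaging.snapshot("top");cv2.imwrite("pics/t1.png",s["pixels"][:,:,::-1])
```

```text
2.5 [ 0.50759137 -0.3190495   0.0496153 ] [ 0.58193308 -0.72106809 -0.61978175] 0.0004885502519645366
218 [ 0.491 -0.297  0.045] [ 0.0182 -0.1095  0.0225]
210 [ 0.475 -0.28   0.045] [-0.0002 -0.089   0.028 ]
202 [ 0.461 -0.261  0.045] [-0.0002 -0.092   0.0153]
```

View pics/s1.png

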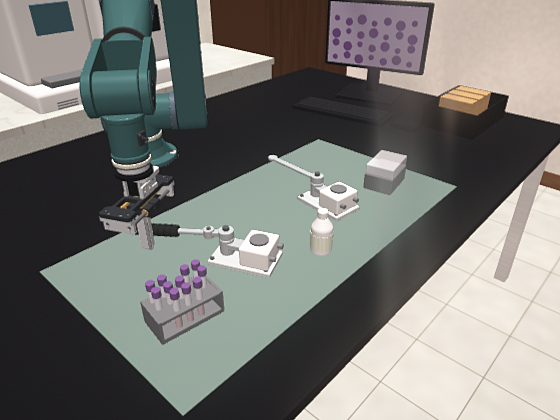

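View pics/t1.png

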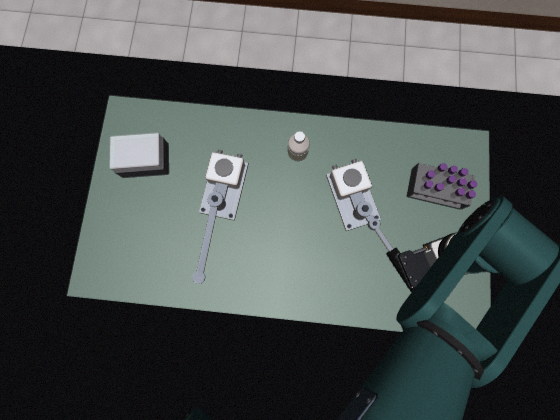

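The closed fingers stand beside the grip on its far right side, at about (148,232) in the scene view. Nothing has been touched. I'll lower slightly and start pushing.

Call:
drive_tool --commands '[[[0.02, -0.015, 0.003, 0], [0.015, -0.02, 0.004, 0], [0, -0.02, 0.004, 0], [0, -0.02, 0.004, 0], [0, -0.02, 0.004, 0], [0, -0.02, 0.004, 0], [0, -0.02, 0.005, 0], [0, -0.02, 0.005, 0], [0, -0.02, 0.006, 0], [0, -0.02, 0.006, 0]]]'

```text
time: 3.6
tool_pos: [0.4761, -0.2787, 0.0396]
ee_rot: [2.57, 1.569, -0.119]
wrist_force: [2.8, 0.4, -0.8]
width: 0.0009
```

Call:
drive_tool --commands '[[[0, -0.02, 0.004, 0], [0, -0.02, 0.004, 0], [0, -0.02, 0.003, 0], [0, -0.02, 0.003, 0], [0, -0.02, 0.002, 0]]]'

```text
time: 4.1
tool_pos: [0.4612, -0.2581, 0.0394]
ee_rot: [1.853, 1.57, -0.837]
wrist_force: [2.7, -1.1, 0.0]
width: 0.0006
```

Run:
```python
from h import *
from bench import imaging
o,p,R=st();print(o["time"],p,o["wrist_force"],R.T@o["wrist_force"]);prev=p
for d in (202,198,194,190,186): 
    q=np.r_[target(np.radians(d)),.043];print(d,q.round(3),delta(prev,q,R));prev=q
s=imaging.snapshot("top");cv2.imwrite("pics/t2.png",cv2.resize(s["pixels"][150:350,270:470,::-1],None,fx=3,fy=3))
```

```text
4.1 [ 0.46116759 -0.25811289  0.03941334] [ 2.66604313 -1.10481511  0.03900889] [-0.03753049  2.15772478 -1.91643923]
202 [ 0.461 -0.261  0.043] [-0.0143  0.0098  0.0049]
198 [ 0.455 -0.251  0.043] [-0.     -0.0466  0.0028]
194 [ 0.45  -0.24   0.043] [-0.     -0.0467 -0.0005]
190 [ 0.446 -0.229  0.043] [-0.     -0.0465 -0.0037]
186 [ 0.443 -0.218  0.043] [-0.     -0.0462 -0.007 ]
```

View pics/t2.png

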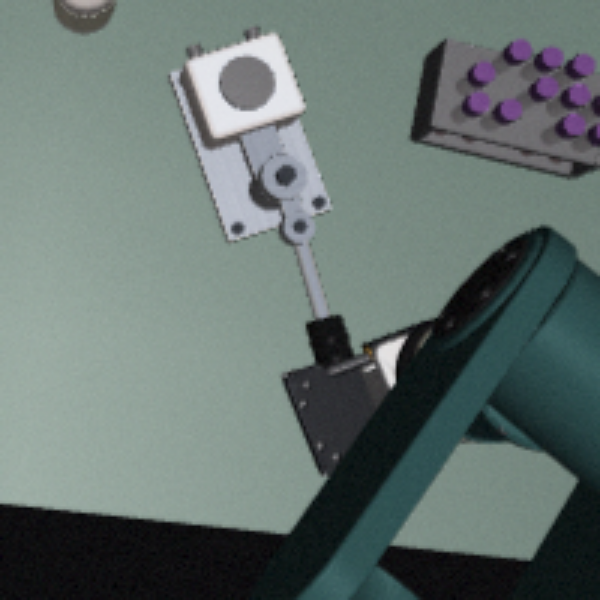

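The handle turns with the bolt and is still straight (bolt (285,175), knuckle (300,228), grip leaving at (328,330)). The force is about 2–3 N, so I'll continue in small steps and watch for it to rise.

Call:
drive_tool --commands '[[[0, -0.02, 0.001, 0], [0, -0.02, 0.001, 0], [0, -0.02, 0, 0], [0, -0.02, -0.001, 0]]]'

```text
time: 4.55
tool_pos: [0.4521, -0.2401, 0.0392]
ee_rot: [0.783, 1.571, -1.906]
wrist_force: [2.3, -1.5, 0.0]
width: 0.0004
```

Call:
drive_tool --commands '[[[0, -0.02, -0.001, 0], [0, -0.02, -0.001, 0], [0, -0.02, -0.002, 0]]]'

```text
time: 4.85
tool_pos: [0.4464, -0.2261, 0.0392]
ee_rot: [0.116, 1.571, -2.574]
wrist_force: [2.7, -2.1, -0.3]
width: 0.0005
```

```bash
cat > look.py <<'E'
import sys
from h import *
from bench import imaging
o,p,R=st();print(o["time"],p,o["wrist_force"],R.T@o["wrist_force"])
s=imaging.snapshot("top");np.savez("top_%s.npz"%sys.argv[1],**s);cv2.imwrite("pics/%s.png"%sys.argv[1],cv2.resize(s["pixels"][190:310,330:450,::-1],None,fx=5,fy=5,interpolation=cv2.INTER_CUBIC))
E
python3 look.py t3
```

```text
4.85 [ 0.44641001 -0.22612308  0.0391853 ] [ 2.69480839 -2.13659657 -0.33366335] [ 0.33335927  3.09868425 -1.49177608]
```

View pics/t3.png

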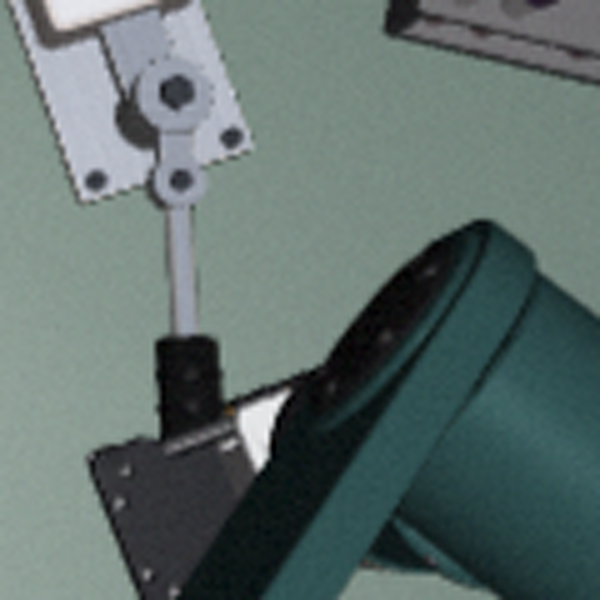

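Bolt at (176,92), knuckle (180,180), grip top (188,338): still nearly in line. I'll measure the head and handle angles with rays.

```bash
cat > ang.py <<'E'
import sys
from h import *
def ang(f,b,k,g):
    s=np.load(f); c=lambda q:(330+(q[0]+.5)/5-.5,190+(q[1]+.5)/5-.5)
    b=ray(s,*c(b),.080);k=ray(s,*c(k),.071);g=ray(s,*c(g),.067)
    a=lambda p,q:np.degrees(np.arctan2(*(q-p)[1::-1]))%360
    print("head",a(b,k),"bar",a(k,g),b.round(3),k.round(3),g.round(3))
E
python3 - <<'E'
from ang import ang
ang("top0.npz",(177,92),(224,167),(306,298))
ang("top_t3.npz",(177,92),(180,180),(187,336))
E
```

```text
head 219.2704468903602 bar 216.47002303280962 [ 0.607 -0.177  0.08 ] [ 0.576 -0.202  0.071] [ 0.521 -0.243  0.067]
head 188.0875987774212 bar 186.54499209441312 [ 0.607 -0.177  0.08 ] [ 0.568 -0.182  0.071] [ 0.498 -0.19   0.067]
```

Call:
drive_tool --commands '[[[0, -0.02, -0.003, 0], [0, -0.02, -0.003, 0]]]'

```text
time: 5.1
tool_pos: [0.4435, -0.2166, 0.0392]
ee_rot: [0.92, 1.571, -1.77]
wrist_force: [2.6, -1.9, -0.0]
width: 0.0004
```

Call:
drive_tool --commands '[[[0, -0.02, -0.004, 0], [0, -0.02, -0.004, 0]]]'

```text
time: 5.3
tool_pos: [0.4423, -0.2092, 0.0398]
ee_rot: [1.658, 1.564, -1.033]
wrist_force: [5.7, -7.2, -3.8]
width: 0.0004
```

```bash
python3 look.py t4
```

```text
5.3 [ 0.44231502 -0.20917992  0.03978436] [ 5.69097263 -7.22051992 -3.75489864] [ 3.81577554  8.95452703 -1.96942727]
```

View pics/t4.png

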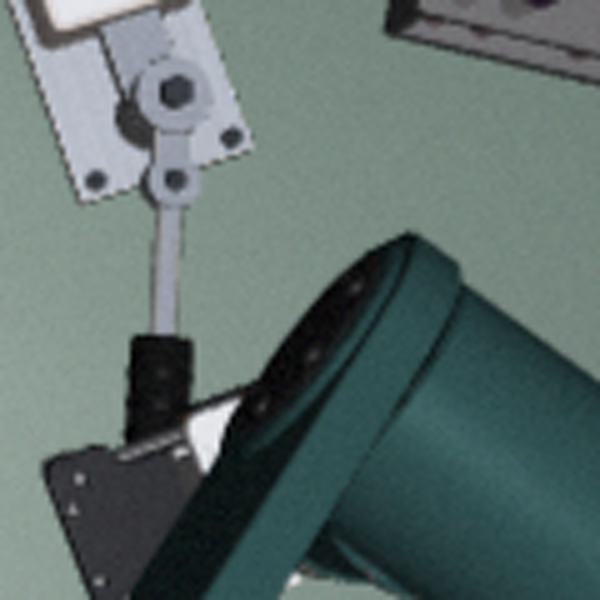

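The force has jumped to about 9 N with the knuckle at (175,180) and the grip top at (163,336). The bolt is tight and the knuckle is starting to give.

Run:
```python
from ang import *
ang("top_t4.npz",(177,92),(175,180),(163,336))
import numpy as np
# further path about knuckle: current tcp p, rotate clockwise
o,p,R=st();k=np.array([.5655,-.183]);v=p[:2]-k
for d in (4,8,12,16,20):
    c,s=np.cos(np.radians(-d)),np.sin(np.radians(-d));q=np.r_[k+np.array([[c,-s],[s,c]])@v,p[2]];print(d,q.round(3),delta(p,q,R))
```

```text
head 184.75359833152694 bar 179.6230317246277 [ 0.607 -0.177  0.08 ] [ 0.568 -0.18   0.071] [ 0.497 -0.179  0.067]
4 [ 0.441 -0.2    0.04 ] [-0.0002 -0.0338 -0.0099]
8 [ 0.44  -0.191  0.04 ] [-0.0004 -0.0668 -0.0221]
12 [ 0.439 -0.182  0.04 ] [-0.0005 -0.0989 -0.0365]
16 [ 0.44  -0.173  0.04 ] [-0.0007 -0.1299 -0.0532]
20 [ 0.441 -0.165  0.04 ] [-0.0008 -0.1597 -0.072 ]
```

Call:
drive_tool --commands '[[[0, -0.016, -0.005, 0], [0, -0.016, -0.005, 0], [0, -0.016, -0.006, 0], [0, -0.016, -0.006, 0], [0, -0.016, -0.007, 0], [0, -0.016, -0.008, 0]]]'

```text
time: 5.95
tool_pos: [0.4401, -0.184, 0.0399]
ee_rot: [1.582, 1.564, -1.108]
wrist_force: [3.5, -8.9, -3.2]
width: 0.0004
```

```bash
python3 look.py t5
```

```text
5.95 [ 0.44013688 -0.18399487  0.03993975] [ 3.4795037  -8.86919356 -3.15223079] [3.22065153 9.47576501 0.73714347]
```

View pics/t5.png

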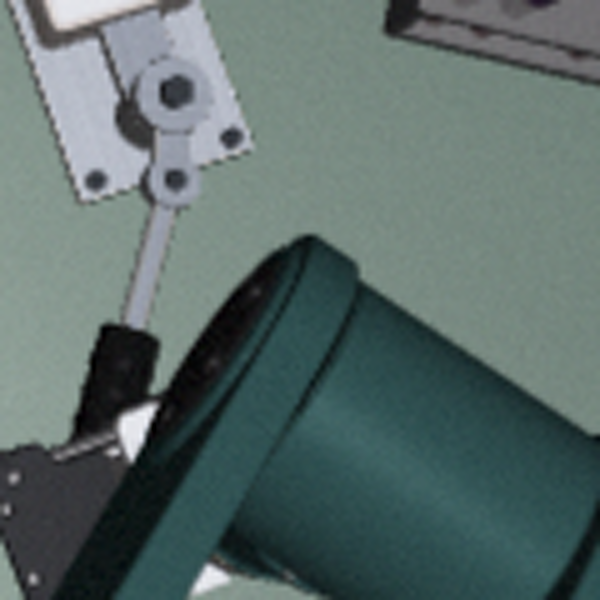

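The head has stayed put (knuckle at (175,180)). The bar is clearly bent, reaching (133,327).

Run:
```python
from ang import *
ang("top_t5.npz",(177,92),(175,180),(133,327))
```

```text
head 184.75359833152694 bar 168.26016372644895 [ 0.607 -0.177  0.08 ] [ 0.568 -0.18   0.071] [ 0.5   -0.166  0.067]
```

Call:
drive_tool --commands '[[[0, -0.016, -0.009, 0], [0, -0.016, -0.009, 0], [0, -0.015, -0.009, 0], [0, 0, 0, 0]]]'

```text
time: 6.4
tool_pos: [0.4404, -0.1699, 0.0399]
ee_rot: [1.407, 1.565, -1.283]
wrist_force: [1.9, -7.7, -1.0]
width: 0.0004
```

```bash
python3 look.py t6
```

```text
6.4 [ 0.44044678 -0.16989303  0.03987282] [ 1.86789996 -7.66410773 -0.96601848] [1.01058994 7.70496676 1.66522802]
```

View pics/t6.png

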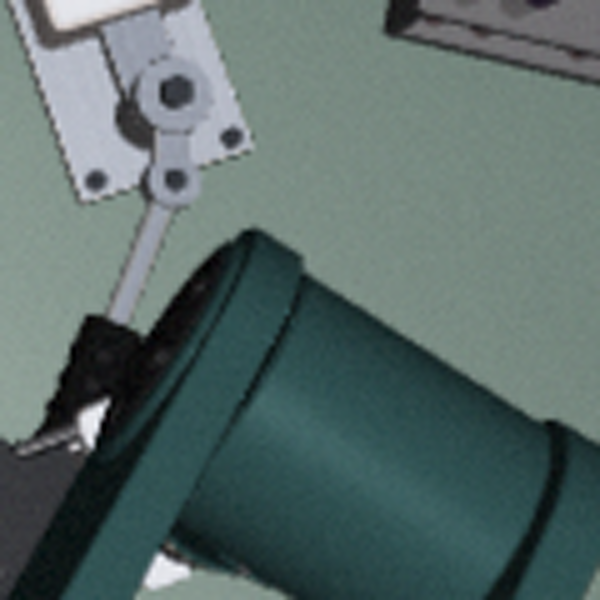

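Bar end is now at (118,320), and the bolt and knuckle haven't moved. I'll back straight off the handle, lift, and move clear.

Call:
drive_tool --commands '[[[0, 0.015, 0.015, 0], [0, 0.03, 0.029, 0], [0, 0.05, 0.048, 0], [0, 0.05, 0.048, 0], [0, 0.05, 0.048, 0], [0, 0, 0, 0], [-0.1, 0, 0, 0], [-0.1, 0, 0, 0], [-0.1, 0, 0, 0], [-0.1, 0, 0, 0], [-0.1, 0, 0, 0], [-0.1, 0, 0, 0], [0, 0.1, 0.06, 0], [0, 0.1, 0.06, 0], [0, 0.1, 0.06, 0], [0, 0.1, 0.06, 0], [0, 0.1, 0.06, 0], [0, 0, 0, 0], [0, 0, 0, 0]]]'

```text
time: 8.35
tool_pos: [0.4058, -0.3765, 0.1885]
ee_rot: [-1.686, 1.568, 1.907]
wrist_force: [-0.2, -0.3, 0.2]
width: 0.0005
```

```bash
python3 look.py t7
python3 - <<'E'
from h import *
s=np.load("top_t7.npz");cv2.imwrite("pics/t7full.png",s["pixels"][:,:,::-1])
E
```

```text
8.35 [ 0.40577776 -0.37654628  0.18846686] [-0.20403615 -0.30729742  0.1802958 ] [-0.180905    0.18705196  0.31757515]
```

View pics/t7full.png

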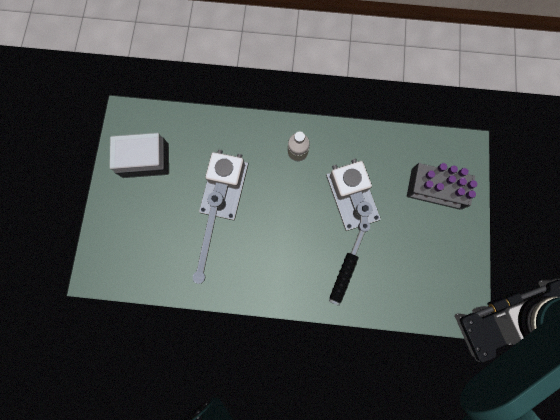

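View pics/t7.png

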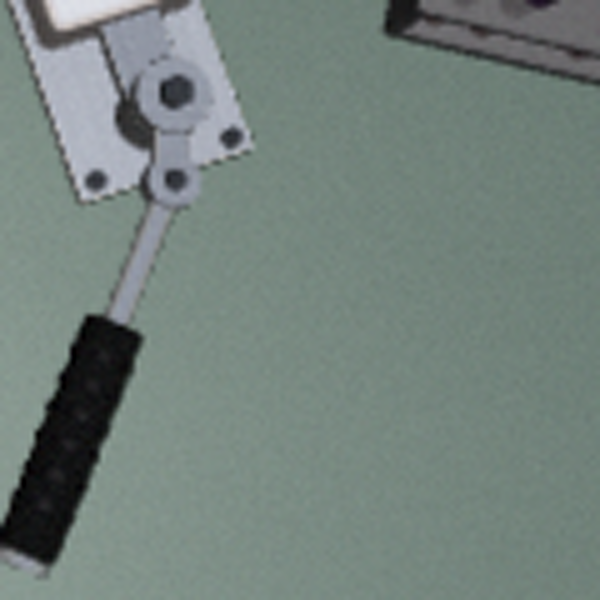

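The arm is clear. The wrench is left bent, with its bolt at (365,209), knuckle (365,226) and grip at about (344,278). The spanner, bottle, rack and tip box look unmoved. Now a final angle measurement.

Run:
```python
from ang import *
ang("top_t7.npz",(177,92),(175,180),(119,322))
s0=np.load("top0.npz")
for f,box in(("top0.npz",(370,450,235,320)),("top_t7.npz",(325,375,245,310))):
    s=np.load(f);P=zpts(s);m=(P[...,2]>.05)&(P[...,2]<.085)&(s["pixels"].max(-1)<70)
    w=np.zeros_like(m);w[box[2]:box[3],box[0]:box[1]]=1;m&=w
    q=P[m];print(q.mean(0),cv2.minAreaRect(q[:,:2].astype(np.float32)))
    vx=cv2.fitLine(q[:,:2].astype(np.float32),cv2.DIST_L2,0,.01,.01).ravel();print(np.degrees(np.arctan2(vx[1],vx[0])))
s=np.load("top_t7.npz")
d=abs(s["pixels"].astype(int)-s0["pixels"]).max(-1)>50
print("diff left/bottle",d[100:300,60:320].sum(),"rack",d[150:215,405:485].sum())
```

```text
head 184.75359833152694 bar 162.81267754841934 [ 0.607 -0.177  0.08 ] [ 0.568 -0.18   0.071] [ 0.501 -0.159  0.067]
[ 0.47395262 -0.27386343  0.07419564] ((0.47556599974632263, -0.27544134855270386), (0.10937727242708206, 0.028839241713285446), 38.41520309448242)
37.226032
[ 0.44737841 -0.13968368  0.07464489] ((0.44775164127349854, -0.14070965349674225), (0.027961870655417442, 0.11053438484668732), 72.37609100341797)
-17.604094
diff left/bottle 0 rack 0
```

```bash
python3 -c "
from bench import robot
print(robot.close_job())"
```

```text
the job is handed in; nothing more can be done
None
```

I turned the click wrench on the right-hand module clockwise by pushing its grip with the closed fingers. The bolt went tight after about 33–34° of turning. I then pushed until the knuckle gave way and bent the handle, backed off and handed the job in at about 8.4 s.

- **Bolt tight:** the push force rose from about 2–3 N to about 9 N at that point. The wrench head then stayed still in every later picture.
- **Bend:** the last picture puts the wrench head at about 184.8° and the handle at about 162.6°. That makes the bend about 20–22° (0.34–0.39 rad), depending on whether I take off the small offset seen while the wrench was still straight. My two ways of measuring angles differ by 1–3°, which still keeps the bend within 0.2–0.5 rad.
- **Left alone:** the spanner, bottle, tip box and tube rack show no pixel change between the first and last top views.
- **Arm clear:** after backing off, the arm was away from everything and the wrist force was below 0.5 N. The largest wrist force I read was about 10 N.

No check failed.

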